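Start a batch of large ice cubes at the home bar

TASK

Start a batch of large cubes on the ice maker with your closed fingertips: first push down the far end of the red rocker so that it clicks over to on, next push down the far end of the white rocker so that it clicks over to large cubes, and then press the green start button all the way down and let it come back up. Do not press the blue drain button or lift the lid, do not shift or lift any of the things standing around, and finish with the hand clear.

Things in the scene. Friction and masses are not known exactly. Their poses are not given: they have to be found in the camera images.
- icemaker: Ice maker, fixed: steel, black top; 360 mm deep (x), 280 wide (y), flat deck 280 mm up. Origin: centre of its underside. -x is its front, towards the robot (yaw up to 0.3), +y the left seen from the front. Controls along the front of the deck at x = -125 mm: red rocker y = +92, white rocker +32, green button -32, blue button -92 mm. Behind them, at x = -55, the lid's lip, 6 mm over the deck.
- power_far (a point): Place to press the red power rocker: on the top face of its far half, 13 mm from the pivot, 5 mm from the end; moves with it. Cap 36 mm long (machine x), 25 wide; bezel 48 x 34 mm, 3 mm over the deck. The pivot lies along machine y, at x = -125 mm, 5 mm over the deck. Off: near half level with the pivot, far half sloping up to 11 mm over the deck. On: far half level, 5 mm over the deck.
- size_far (a point): The same point on the far half of the white cube-size rocker (same size and action as the red one). A big white square on the deck marks its far end (large cubes), a small one its near end (small cubes).
- start_top (a point): Centre of the top of the green start button: 28 mm across, its top 14 mm above the deck when up, in a 44 mm metal collar that stands 4 mm above the deck. Sprung: 6 mm of travel straight down, about 1.5 N to begin, 5 N fully down; it rises when let go.
- drain_top (a point): Centre of the top of the blue drain button, same shape as the green one. Not to be pressed.
- power (a joint): Red power rocker: 0 = off (as found, near end down), 0.36 rad = on (far end fully down). It yields to 3 to 4 N near its end and snaps over by itself once past halfway (0.18).
- size (a joint): White cube-size rocker: 0 = small (as found, near end down), 0.36 rad = large (far end fully down). Force and snap like the red one.
- start (a joint): Green start button: 0 = up, 0.006 m = fully down.
- drain (a joint): Blue drain button: 0 = up, 0.006 m = fully down.
- lid (a joint): Hinge of the ice maker's lid, at its back edge: 0 = shut (as found), grows as the front of the lid is lifted.
- tray: Pewter-grey plastic tray, 240 x 160 x 18 mm, walls 4 mm, on the shelf at the robot's right; origin under its centre.
- tumbler: Heavy crystal tumbler standing in the tray, 82 mm across the rim, 92 mm high; origin at the centre of its underside.
- decanter: Empty open glass decanter, 108 mm across, 240 mm high, at the robot's left; origin at the centre of its underside.
- bucket: Steel ice bucket with two brass lugs, 144 mm across the rim (154 mm over the lugs), 140 mm high, at the robot's left; origin at the centre of its underside.
- shaker: Copper-coloured cocktail shaker, 86 mm across, 210 mm high, at the robot's left; origin at the centre of its underside. Decanter, bucket and shaker may stand in any of three places.
- dropper: Small amber glass dropper bottle, closed, 36 mm across, 108 mm high, standing on the rear of the ice maker's deck; origin at the centre of its underside.
Mind the look-alikes: they are no part of the job. Of the things that look like the dropper, the smaller one is meant.

How it is judged:
By the outcome, as a careful person would: the job done as asked, in the order asked, and still so for the second after the job is handed in, with the robot touching nothing.
It also fails if it takes over 42 s, if anything falls off the work surface, if the arm or the gripper's body presses on something with over 40 N, if the wrist force passes 120 N, or if a joint passes its speed limit or range.

ROBOT

A 6-joint arm with a two-finger parallel gripper is mounted at the origin on the work surface. World frame = base frame: x ahead of the robot, y to its left, z up, the work surface at z = 0. Lengths are in m, angles in rad, forces in N, time in s.
With the tool pointing down it reaches from about 0.25 to 0.775 m from the base axis. Payload 8.9 kg.
Tool frame: the origin (TCP) lies at the very end of the fingers, on their centre line; the grasp point (between the pads) lies 19 mm behind it; z points along the fingers, y is the direction in which the jaws open and shut (so a half turn about z gives the same grasp; the last joint's range is limited). The gripper opens to 85 mm and grips with 20 to 120 N. Pads are 22 mm wide; open, the fingers measure 114 mm over their backs; the gripper's body (76 mm by 85 mm) begins 54 mm behind the grasp point. The pads swing forward as they close: fully open they stand 13 mm farther back than shut.
Start: joints at [-1.339, 0.291, -0.153, 1.127, 0, 1.431], TCP at [0.19, -0.489, 0.231] pointing down, gripper open.
Joint ranges: [-2.52, 2.52], [-0.91, 1.74], [-1.3, 1.37], [-1.96, 2.02], [-1.52, 1.47], [-3.14, 3.14]. Speed limits (rad/s): [2.22, 2.22, 2.79, 3.14, 3.14, 3.14].

INTERFACE

Orientations are given as a unit quaternion [w, x, y, z].
In Python, from plant import manip gives the robot as it stands. The module is installed in compiled form; this text tells all that it offers.
- The arm moves only by the shell command python3 -m jog 'ROWS'. ROWS is JSON, a list that holds one entry, the list of rows, each a list of 7 numbers: the shift along the world's x, y, z as a fraction of full scale, then the turn, a rotation vector about the world's x, y, z as a fraction of full scale, then the gripper's target within -1 to 1 (shut at 1, half-way at 0, fully open at -1). A call has 1 to 12 rows; each row shifts and turns the commanded pose from where the row before left it; what a row does not reach is not made up. Full scale, the value 1, is 0.1 m for a shift and 90 degrees for a turn. A row lasts 1/8 s, in which the tool goes at most 62.5 mm and 10.7 degrees, less where a joint would pass 70% of its speed; a pose out of reach is approached as far as the arm can. A call with a number of a shift or a turn outside -1 to 1 is refused whole. A call with a gripper value outside its range is refused whole. The fingers move at their own pace and stop on an object; the grip force is fixed at half the most. Time passes only in rows, so rows that do not move let the fingers close. It gives the time, the measured TCP pose, the force and the opening at its end, in the units of the state.
- manip.observe(): the state, without advancing time (a new reading comes with each control period).
- manip.get_image(name): name is "scene" or "top" or "wrist"; returns the picture (400x640x3 uint8, blue, green, red); there is no depth.
- manip.calibration(name): a dict with "intrinsics" (3x3 intrinsics, pixels), "rvec" (rotation vector, rad) and "tvec" (3), from world to camera coordinates, as OpenCV has them. Camera axes: x right, y down, z forward; pixel columns grow to the right and rows downward; lengths in m; the calibration is good to about 2 mm. The wrist camera is an equidistant fisheye: a pixel r from the principal point sees the ray r / f radians off the axis. A picture is of the moment at which its call begins: read the wrist's pose just before it. calibration takes no time and is no camera call; for the wrist camera it gives the pose at the moment of the call.
- manip.hand_in(): hands the job in, once; it reports no verdict.
Trained networks look in the newest picture that a camera, given by its name, has taken for a name from the list of things; names that differ only in an ending like _2 or _b are one class to them, and where a whole thing is asked for, a point or a joint stands for the part that bears it (a point fixed in the world has none). Each returns a list of dicts, best first, with "score" (0 to 1); they miss things now and then, are a little off and sometimes report something else, mostly with a low value. They report only what shows in the picture. A call takes as long as a camera call. They do not tell look-alikes from the thing itself.
- manip.search_frame(label, camera): "point" ([x, y, z] in m, in the coordinates of the camera as it stood for that picture, good to about 4 mm: the middle of the surface that is visible of it).
The state is a dict: "time": time; "joint_pos": joint angles; "qd": joint speeds; "joint_efforts": joint torques, N m; "tool_pos": TCP position; "tcp_rot": TCP orientation; "ft_force": force on the tool from outside, world axes, zero at the start; "torque": the same for the moment, N m; "grip_width": opening from 0.0 (shut) to 1.0 (fully open).
Only numpy, scipy, OpenCV 4.12 (cv2) and the standard library are available. Lean on these libraries where they do the work, as an engineer would, in place of code of your own. Each camera call takes 0.05 s, during which the arm holds its last target.

## Working session

There is one attempt and no reset: what is moved stays moved. The work goes in short steps, Python scripts to look and compute and a shell command to move; the robot and the scene stay as the last step left them, time stands still between calls to the robot, and variables do not carry over. Pictures are saved under pics/ and viewed, and the job is handed in when it is done.

```bash
mkdir -p pics; python3 - <<'E'
from plant import manip
import cv2
s=manip.observe();print(s)
for n in ("scene","top","wrist"):
    cv2.imwrite(f"pics/{n}0.png",manip.get_image(n))
    c=manip.calibration(n);print(n,c)
E
```

```text
{'time': 0.0, 'joint_pos': array([-1.33928890e+00,  2.91276407e-01, -1.54105250e-01,  1.12669581e+00,
        1.70771508e-06,  1.43150015e+00]), 'qd': array([-3.10881602e-04, -9.54801864e-05, -1.16961626e-03, -9.54931196e-06,
        8.63970796e-04, -8.99050514e-04]), 'joint_efforts': array([-2.59553293e-03, -5.37148225e+01,  3.31367469e+01,  1.58883724e-02,
       -4.87579891e-04, -1.67922661e-05]), 'tool_pos': array([ 0.19014881, -0.48889883,  0.23074218]), 'tcp_rot': array([-6.39930733e-04,  9.82862060e-01,  1.84341426e-01, -2.86705668e-05]), 'ft_force': array([-0.3732614 , -0.42745215, -0.57875333]), 'torque': array([ 0.00472073, -0.02376025,  0.03663463]), 'grip_width': 0.9986443378321185}
scene {'intrinsics': array([[487.25079983,   0.        , 316.84164374],
       [  0.        , 487.25079983, 185.94770486],
       [  0.        ,   0.        ,   1.        ]]), 'rvec': array([ 1.12711107,  2.63649895, -0.69035412]), 'tvec': array([ 0.33833926, -0.3319097 ,  1.84371984])}
top {'intrinsics': array([[520.97423377,   0.        , 325.65511175],
       [  0.        , 520.97423377, 195.76625991],
       [  0.        ,   0.        ,   1.        ]]), 'rvec': array([ 2.1808617 , -2.19683749,  0.07193995]), 'tvec': array([0.07511014, 0.59836131, 2.07644909])}
wrist {'intrinsics': array([[309.70691629,   0.        , 321.03643144],
       [  0.        , 309.70691629, 198.54631996],
       [  0.        ,   0.        ,   1.        ]]), 'rvec': array([-2.38716605,  1.63452547,  0.24277817]), 'tvec': array([-0.52399489, -0.03753498,  0.38240859])}
```

View pics/scene0.png

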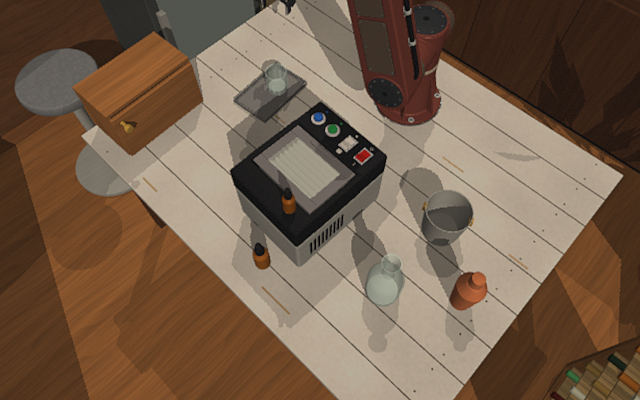

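View pics/top0.png

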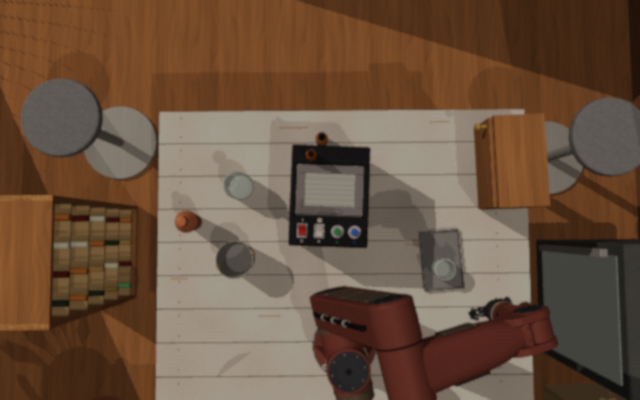

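View pics/wrist0.png

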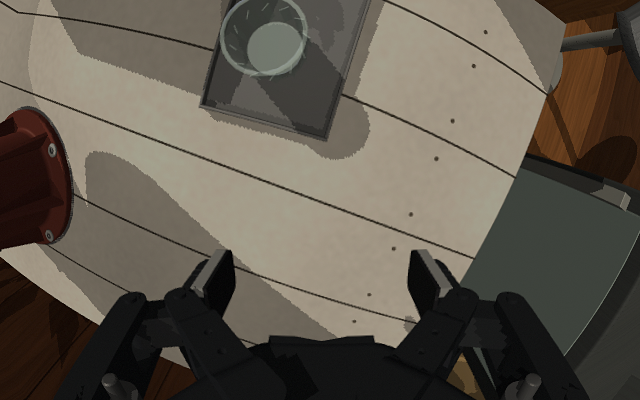

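The scene view shows the controls on the deck: blue (318,118), green (333,130), white (347,144) and red (362,157). The top view shows red (302,231), white (319,231), green (337,232) and blue (354,232). I'll enlarge both for accuracy and run the detector.

```bash
cat > h.py <<'E'
from plant import manip
import numpy as np, cv2
from scipy.spatial.transform import Rotation as R
def cam(n):
    c=manip.calibration(n);return c['intrinsics'],R.from_rotvec(c['rvec']).as_matrix(),c['tvec']
def w(n,p):
    K,Rm,t=cam(n);return Rm.T@(np.array(p)-t)
def ray(n,uv,z):
    K,Rm,t=cam(n);d=Rm.T@(np.linalg.inv(K)@[uv[0],uv[1],1]);o=-Rm.T@t
    return o+d*(z-o[2])/d[2]
E
python3 - <<'E'
from h import *
for n in ("scene","top"):
    im=manip.get_image(n)
    for l in ("power_far","size_far","start_top","drain_top","icemaker"):
        r=manip.search_frame(l,n)
        print(n,l,[(round(q['score'],2),w(n,q['point']).round(4)) for q in r[:2]])
a=cv2.imread('pics/scene0.png')[90:190,280:400];cv2.imwrite('pics/c1.png',cv2.resize(a,None,fx=6,fy=6,interpolation=2))
a=cv2.imread('pics/top0.png')[135:255,280:380];cv2.imwrite('pics/c2.png',cv2.resize(a,None,fx=5,fy=5,interpolation=2))
for n,ps in {"scene":[(362,157),(347,144),(333,130),(318,118)],"top":[(302,231),(319,231),(337,232),(354,232)]}.items():
    for p in ps: print(n,p,ray(n,p,.288).round(3))
E
```

```text
scene power_far [(0.69, array([0.461 , 0.1522, 0.2849]))]
scene size_far [(0.66, array([0.461 , 0.0946, 0.2815]))]
scene start_top []
scene drain_top [(0.61, array([ 0.4473, -0.0269,  0.2975]))]
scene icemaker [(0.86, array([0.6152, 0.0968, 0.285 ])), (0.59, array([0.3177, 0.4132, 0.0747]))]
top power_far [(0.5, array([0.4685, 0.1582, 0.282 ]))]
top size_far [(0.5, array([0.4593, 0.0951, 0.2888]))]
top start_top [(0.44, array([0.4569, 0.0317, 0.2957]))]
top drain_top [(0.57, array([ 0.4563, -0.0255,  0.2955]))]
top icemaker [(0.86, array([0.5803, 0.059 , 0.282 ])), (0.43, array([0.4592, 0.033 , 0.2941]))]
scene (362, 157) [0.467 0.158 0.288]
scene (347, 144) [0.463 0.098 0.288]
scene (333, 130) [0.455 0.036 0.288]
scene (318, 118) [ 0.454 -0.026  0.288]
top (302, 231) [0.459 0.155 0.288]
top (319, 231) [0.458 0.095 0.288]
top (337, 232) [0.454 0.032 0.288]
top (354, 232) [ 0.454 -0.027  0.288]
```

View pics/c1.png

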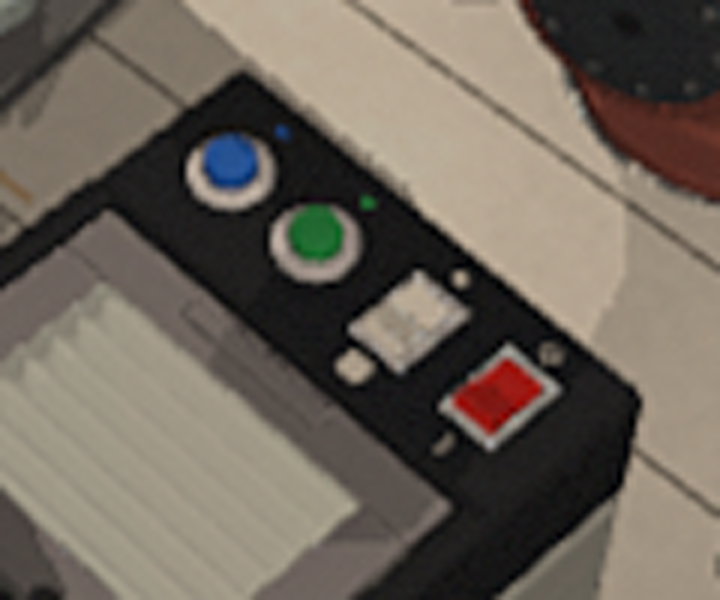

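View pics/c2.png

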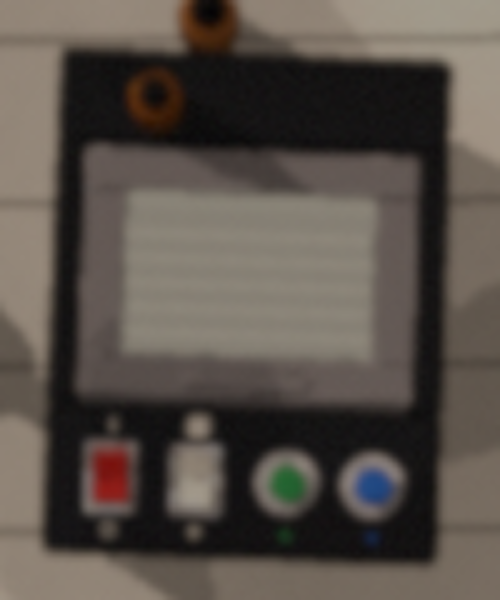

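The crops show bezels and collars clearly, and both cameras agree on the controls. Next I'll fit the machine pose (x, y, yaw) to them.

```bash
python3 - <<'E'
from h import *
from scipy.optimize import least_squares
C={k:cam(k) for k in("scene","top")}
f=lambda o,s,p:(np.array(p)-.5*0)/s+np.array(o)+(.5/s-.5)
sc=lambda p:f((280,90),6,p); tp=lambda p:f((280,135),5,p)
obs=[("scene",sc(p),q) for p,q in [((500,397),(-.125,.092,.283)),((409,322),(-.125,.032,.283)),((316,243),(-.125,-.032,.284)),((231,172),(-.125,-.092,.284)),((316,233),(-.125,-.032,.294)),((230,160),(-.125,-.092,.294))]]
obs+=[("top",tp(p),q) for p,q in [((110,477),(-.125,.092,.283)),((196,480),(-.125,.032,.283)),((286,484),(-.125,-.032,.284)),((372,487),(-.125,-.092,.284)),((65,50),(.18,.14,.28)),((450,65),(.18,-.14,.28)),((436,560),(-.18,-.14,.28)),((45,548),(-.18,.14,.28))]]
def m(v,q):
    c,s=np.cos(v[2]),np.sin(v[2]);return np.array([v[0]+c*q[0]-s*q[1],v[1]+s*q[0]+c*q[1],q[2]])
def res(v,which=("scene","top")):
    r=[]
    for n,uv,q in obs:
        if n in which:
            K,Rm,t=C[n];p=K@(Rm@m(v,q)+t);r+=list(p[:2]/p[2]-uv)
    return np.array(r)
for wh in (("scene",),("top",),("scene","top")):
    s=least_squares(lambda v:res(v,wh),[.58,.06,0]);print(wh,s.x.round(4),np.abs(s.fun).max().round(2))
v=s.x
print(s.fun.reshape(-1,2).round(1).tolist())
for n,q in dict(power=(-.125+.014,.092,.291),size=(-.125+.014,.032,.291),start=(-.125,-.032,.294)).items(): print(n,m(v,q).round(4))
for n in("tumbler","decanter","bucket","shaker"):
    r=[x for k in("scene","top") for x in manip.search_frame(n,k)[:1]]
    print(n,[ (k,w(k,manip.search_frame(n,k)[0]['point']).round(3)) for k in("top",) if manip.search_frame(n,k)])
E
```

```text
('scene',) [ 0.581   0.0593 -0.0394] 0.32
('top',) [ 0.5831  0.0584 -0.0437] 1.58
('scene', 'top') [ 0.5821  0.0586 -0.044 ] 1.86
[[-0.3, 0.5], [-0.2, 0.3], [-0.3, 0.2], [-0.3, 0.2], [-0.2, -0.1], [-0.2, 0.1], [0.0, 0.3], [-0.0, 0.3], [0.2, 0.2], [0.2, 0.2], [-1.1, -1.0], [0.9, -1.1], [0.5, 1.9], [-1.3, 1.3]]
power [0.4753 0.1554 0.291 ]
size [0.4727 0.0955 0.291 ]
start [0.4559 0.0322 0.294 ]
tumbler [('top', array([ 0.308, -0.392,  0.036]))]
decanter [('top', array([0.637, 0.401, 0.141]))]
bucket [('top', array([0.345, 0.436, 0.008]))]
shaker [('top', array([0.497, 0.589, 0.155]))]
```

```bash
python3 -m jog '[[[0,0,0.55,0,0,-0.09,1],[0,0,0.55,0,0,-0.09,1],[0.22,0.5,0.1,0,0,-0.083,1],[0.22,0.5,0.1,0,0,0,1],[0.22,0.5,0,0,0,0,1],[0.22,0.5,0,0,0,0,1],[0.22,0.5,0,0,0,0,1],[0.22,0.5,0,0,0,0,1],[0.22,0.5,0,0,0,0,1],[0.22,0.5,0,0,0,0,1],[0.22,0.5,0,0,0,0,1],[0,0,0,0,0,0,1]]]'
```

```text
time: 3.05
tool_pos: [0.389, -0.0362, 0.3613]
tcp_rot: [-0.0, 1.0, -0.018, 0.0]
ft_force: [0.6, -0.0, 0.0]
grip_width: 0.004
```

```bash
python3 -m jog '[[[0.21,0.48,0,0,0,0,1],[0.21,0.48,0,0,0,0,1],[0.22,0.48,0,0,0,-0.005,1],[0.22,0.47,-0.2,0,0,0,1],[0,0,-0.2,0,0,0,1],[0,0,0,0,0,0,1],[0,0,0,0,0,0,1]]]'; python3 - <<'E'
from h import *
print(manip.observe()['ft_force'])
s=manip.get_image("scene");cv2.imwrite('pics/s1a.png',s);cv2.imwrite('pics/s1.png',cv2.resize(s[80:200,270:410],None,fx=5,fy=5,interpolation=2))
wi=manip.get_image("wrist");cv2.imwrite('pics/w1.png',wi)
E
```

```text
time: 3.92
tool_pos: [0.4744, 0.0967, 0.3222]
tcp_rot: [-0.023, 1.0, 0.01, -0.0]
ft_force: [0.3, 0.3, -0.5]
grip_width: -0.001
[ 0.28552844  0.33364202 -0.51620392]
```

View pics/s1.png

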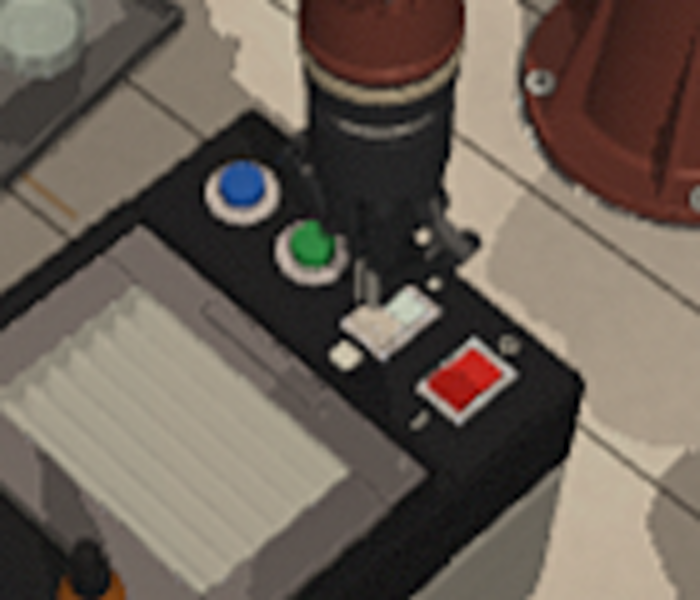

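View pics/w1.png

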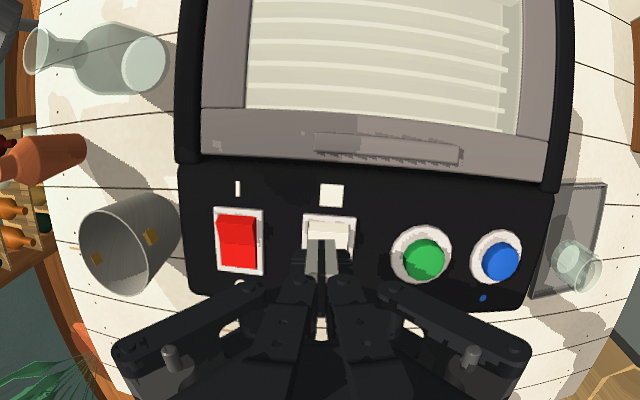

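The scene and wrist views show the fingers (wrist, about 322,245) above the white rocker. The y motion fell short by about 59 mm and the tool is slightly tilted. The red rocker is at wrist (238,240), and nothing is touching. I'll correct the pose.

```bash
cat >> h.py <<'E'
def err():
    s=manip.observe();q=s['tcp_rot'];r=R.from_quat([q[1],q[2],q[3],q[0]])
    a=-0.044/2; d=R.from_quat([np.cos(a),np.sin(a),0,0])
    print('rot frac',((d*r.inv()).as_rotvec()/(np.pi/2)).round(3),'pos',s['tool_pos'].round(4),'F',s['ft_force'].round(2),s['time'])
E
python3 -c "
from h import *
err()"
```

```text
rot frac [-0.03   0.001 -0.041] pos [0.4746 0.0969 0.3224] F [0.11 0.18 0.45] 4.025
```

```bash
python3 -m jog '[[[0,0.2,0,-0.03,0,-0.04,1],[0,0.2,0,0,0,0,1],[0,0.18,0,0,0,0,1],[0,0,0,0,0,0,1],[0,0,0,0,0,0,1]]]';python3 -c "
from h import *
err()"
```

```text
time: 4.65
tool_pos: [0.4747, 0.1017, 0.3213]
tcp_rot: [-0.023, 1.0, 0.015, -0.001]
ft_force: [0.5, 0.2, -0.4]
grip_width: 0.003
rot frac [-0.029 -0.    -0.047] pos [0.4747 0.1017 0.3213] F [ 0.55  0.18 -0.44] 4.65
```

```bash
python3 -c "
from h import *
s=manip.observe();print(s['joint_pos'].round(3),s['qd'].round(3),s['joint_efforts'].round(2))"
```

```text
[ 0.029  0.177 -0.068  1.327  0.046  3.141] [-0.003 -0.001  0.    -0.003 -0.001  0.001] [ 1.500e-01 -4.705e+01  3.448e+01  1.000e-02  2.200e-01 -0.000e+00]
```

Joint 6 is at its 3.14 limit, which stopped the motion. Turning the tool +90° (jaws along machine x) frees it, and the fingertips still fit the cap that way.

```bash
python3 -m jog '[[[0,0,0,0,0,0.1,1],[0,0,0,-0.029,0,0.1,1],[0,0.07,0,0,0,0.11,1],[0,0.07,0,0,0,0.11,1],[0,0.08,0,0,0,0.11,1],[0,0.08,0,0,0,0.11,1],[0,0.08,0,0,0,0.11,1],[0,0.08,0,0,0,0.11,1],[0,0.08,0,0,0,0.09,1],[0,0,0,0,0,0,1],[0,0,0,0,0,0,1]]]';python3 - <<'E'
from h import *
err();print(manip.observe()['joint_pos'].round(3))
s=manip.get_image("scene");cv2.imwrite('pics/s2.png',cv2.resize(s[80:200,270:410],None,fx=5,fy=5,interpolation=2))
wi=manip.get_image("wrist");cv2.imwrite('pics/w2.png',wi)
E
```

```text
time: 6.02
tool_pos: [0.4747, 0.1554, 0.3213]
tcp_rot: [0.004, 0.725, 0.688, -0.005]
ft_force: [0.3, 0.4, 0.6]
grip_width: 0.002
rot frac [ 0.005 -0.008 -0.995] pos [0.4747 0.1554 0.3213] F [0.34 0.45 0.57] 6.025
[ 0.178  0.214 -0.021  1.341 -0.012  1.801]
```

View pics/s2.png

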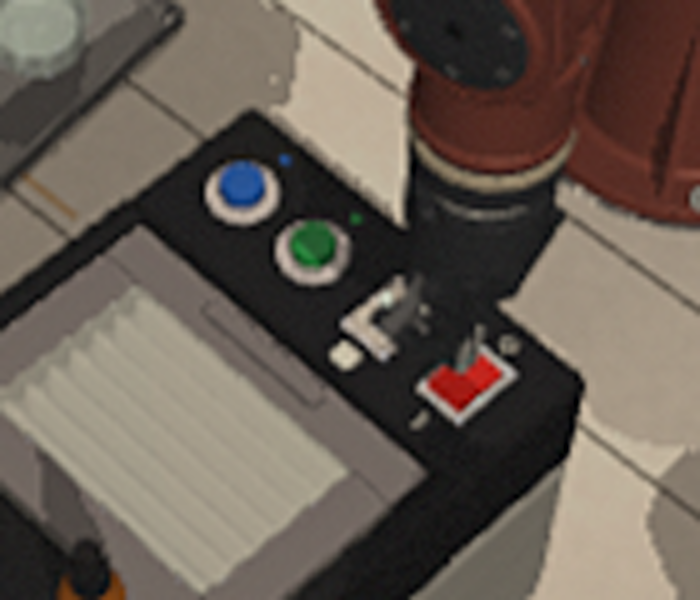

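View pics/w2.png

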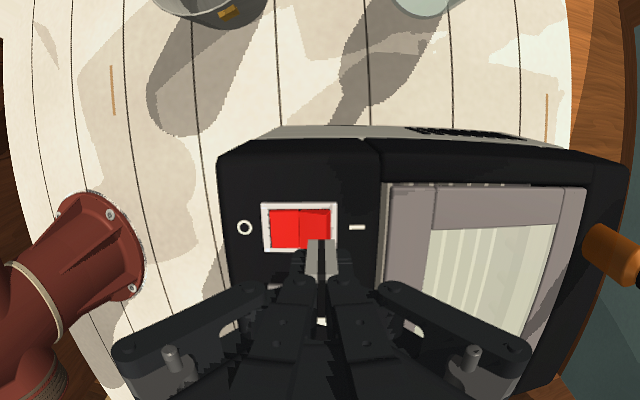

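The wrist view shows the fingertips (320,245) over the far half of the red rocker, the half next to the "I" mark at (357,227). The pivot line is at x≈299. I'll cross-check the bezel position with the wrist camera.

```bash
python3 - <<'E'
from h import *
K,Rm,t=cam('wrist')
def fish(uv,z):
    d=np.array([(uv[0]-K[0,2])/K[0,0],(uv[1]-K[1,2])/K[1,1]]);r=np.hypot(*d)
    c=np.array([*(d/r*np.sin(r)),np.cos(r)]);d=Rm.T@c;o=-Rm.T@t
    return (o+d*(z-o[2])/d[2]).round(4)
for p in [(262,203),(337,203),(263,251),(299,203),(299,250)]: print(p,fish(p,.283))
print('TCP',manip.observe()['tool_pos'])
E
```

```text
(262, 203) [0.4383 0.1721 0.283 ]
(337, 203) [0.4852 0.1698 0.283 ]
(263, 251) [0.4349 0.1386 0.283 ]
(299, 203) [0.4617 0.171  0.283 ]
(299, 250) [0.4591 0.1385 0.283 ]
TCP [0.47476047 0.15529923 0.32134141]
```

This agrees with the fit: bezel centre is about (0.461, 0.155) and the TCP is 14 mm past the pivot. Pressing down now.

```bash
python3 -m jog '[[[0,0,-0.15,-0.0,0,0,1],[0,0,-0.08,0,0,0,1],[0,0,-0.04,0,0,0,1],[0,0,-0.03,0,0,0,1],[0,0,-0.03,0,0,0,1],[0,0,-0.02,0,0,0,1],[0,0,0,0,0,0,1]]]';python3 -c "
from h import *
err()"
```

```text
time: 7.0
tool_pos: [0.4745, 0.1556, 0.2861]
tcp_rot: [0.003, 0.724, 0.69, -0.006]
ft_force: [0.5, -0.3, 0.1]
grip_width: -0.004
rot frac [ 0.005 -0.008 -0.997] pos [0.4745 0.1556 0.2861] F [ 0.54 -0.3   0.14] 7.0
```

```bash
python3 -m jog '[[[0,0,-0.015,0,0,0,1],[0,0,0,0,0,0,1]]]';python3 - <<'E'
from h import *
err()
E
python3 -m jog '[[[0,0,0.2,0,0,0,1],[0,0,0.1,0,0,0,1],[0,-0.3,0,0,0,0,1],[-0.02,-0.3,0,0,0,0,1],[0,0,0,0,0,0,1],[0,0,0,0,0,0,1]]]'; python3 - <<'E'
from h import *
err();print(manip.observe()['joint_pos'].round(3))
s=manip.get_image("scene");s=cv2.resize(s[80:200,270:410],None,fx=4,fy=4,interpolation=2)
wi=manip.get_image("wrist");cv2.imwrite('pics/w3.png',wi);cv2.imwrite('pics/s3.png',s)
E
```

```text
time: 7.25
tool_pos: [0.4747, 0.1556, 0.2851]
tcp_rot: [0.004, 0.724, 0.69, -0.005]
ft_force: [-1.4, -0.6, 3.0]
grip_width: 0.002
rot frac [ 0.005 -0.008 -0.997] pos [0.4747 0.1556 0.2851] F [-1.36 -0.65  3.03] 7.25
time: 8.0
tool_pos: [0.4728, 0.0959, 0.3148]
tcp_rot: [0.004, 0.724, 0.689, -0.005]
ft_force: [-0.3, -0.1, -0.2]
grip_width: 0.005
rot frac [ 0.005 -0.008 -0.997] pos [0.4728 0.0959 0.3148] F [-0.32 -0.06 -0.19] 8.0
[ 0.057  0.18  -0.08   1.314 -0.012  1.677]
```

View pics/s3.png

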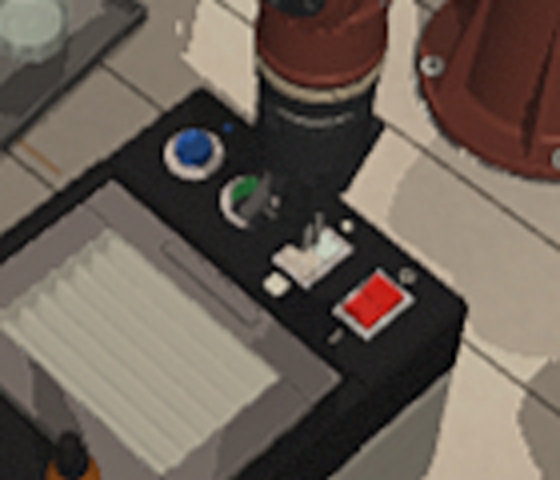

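View pics/w3.png

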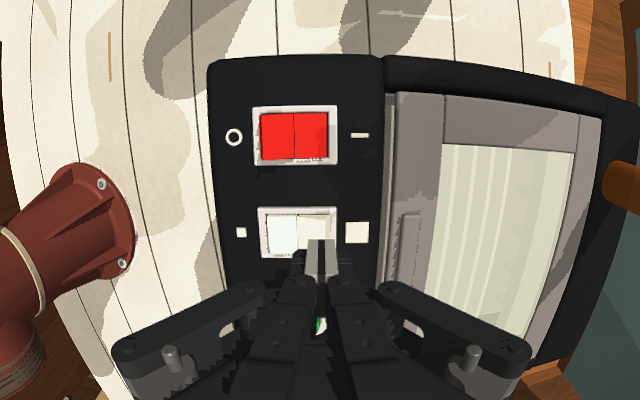

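The red rocker at wrist (295,136) now has its far half flat, and contact came at z=0.285, the "on" height. The tips are over the white rocker's far half, next to the big square at (357,232). Pressing it next.

```bash
python3 -m jog '[[[0,0,-0.1,0,0,0,1],[0,0,-0.08,0,0,0,1],[0,0,-0.04,0,0,0,1],[0,0,-0.03,0,0,0,1],[0,0,-0.03,0,0,0,1],[0,0,-0.02,0,0,0,1],[0,0,0,0,0,0,1]]]'
python3 -m jog '[[[0,0,-0.01,0,0,0,1],[0,0,0,0,0,0,1]]]'
python3 -m jog '[[[0,0,0.2,0,0,0,1],[0,0,0.15,0,0,0,1],[-0.08,-0.32,0,0,0,0,1],[-0.09,-0.32,0,0,0,0,1],[0,0,0,0,0,0,1],[0,0,0,0,0,0,1]]]'; python3 - <<'E'
from h import *
err()
s=manip.get_image("scene");s=cv2.resize(s[80:200,270:410],None,fx=4,fy=4,interpolation=2)
wi=manip.get_image("wrist");cv2.imwrite('pics/w4.png',wi);cv2.imwrite('pics/s4.png',s)
E
```

```text
time: 8.98
tool_pos: [0.4727, 0.0955, 0.2851]
tcp_rot: [0.004, 0.724, 0.69, -0.005]
ft_force: [-1.5, -0.3, 3.4]
grip_width: 0.001
time: 9.22
tool_pos: [0.4728, 0.0956, 0.285]
tcp_rot: [0.004, 0.724, 0.69, -0.005]
ft_force: [-4.1, 0.2, 13.0]
grip_width: -0.003
time: 9.98
tool_pos: [0.4558, 0.0318, 0.3188]
tcp_rot: [0.004, 0.724, 0.689, -0.005]
ft_force: [-0.6, -0.4, -0.5]
grip_width: -0.002
rot frac [ 0.005 -0.008 -0.997] pos [0.4558 0.0318 0.3188] F [-0.61 -0.42 -0.54] 9.975
```

View pics/s4.png

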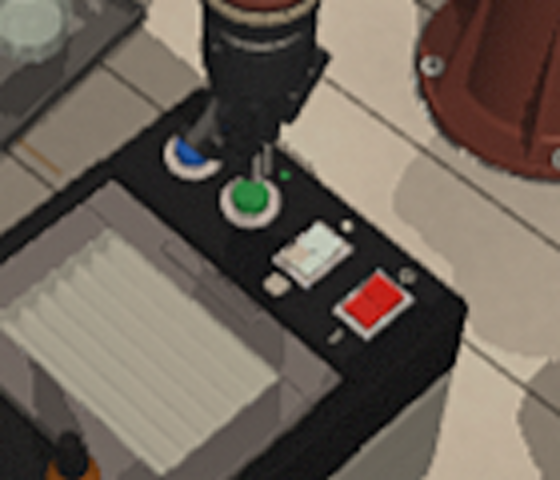

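View pics/w4.png

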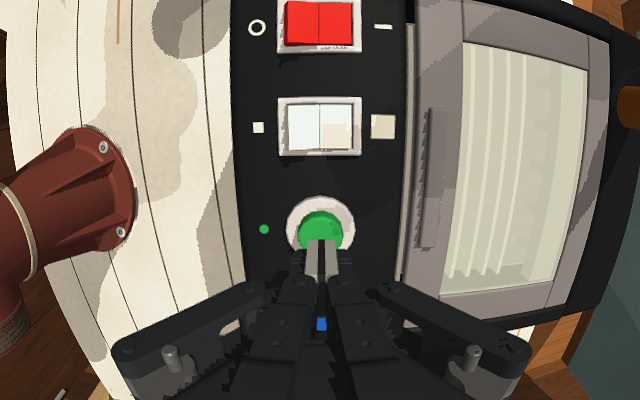

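Both rockers look over: red at wrist (318,22), white at (320,127). The tips (320,245) are over the green button, with blue behind the hand. Pressing green.

```bash
python3 -m jog '[[[0,0,-0.12,0,0,0,1],[0,0,-0.08,0,0,0,1],[0,0,-0.03,0,0,0,1],[0,0,-0.03,0,0,0,1],[0,0,-0.03,0,0,0,1],[0,0,-0.02,0,0,0,1],[0,0,0,0,0,0,1]]]';python3 -c "
from h import *
err()"
```

```text
time: 10.95
tool_pos: [0.4556, 0.0317, 0.2881]
tcp_rot: [0.004, 0.724, 0.69, -0.005]
ft_force: [-1.9, 0.3, 5.7]
grip_width: 0.004
rot frac [ 0.005 -0.008 -0.997] pos [0.4556 0.0317 0.2881] F [-1.93  0.3   5.73] 10.95
```

Almost fully down, with 5.7 N at 0.288. I'll press slightly further to be sure it bottoms.

```bash
python3 -m jog '[[[0,0,-0.01,0,0,0,1],[0,0,0,0,0,0,1],[0,0,0,0,0,0,1]]]'
```

```text
time: 11.32
tool_pos: [0.4557, 0.0318, 0.2879]
tcp_rot: [0.004, 0.724, 0.69, -0.005]
ft_force: [-5.3, 1.5, 13.3]
grip_width: -0.001
```

The force jumped to 13 N while z stayed put, so the button is bottomed. Now I'll lift and move clear.

```bash
python3 -m jog '[[[0,0,0.2,0,0,0,1],[0,0,0.4,0,0,0,1],[0,0,0.4,0,0,0,1],[-0.3,0,0.2,0,0,0,1],[-0.3,0,0,0,0,0,1],[-0.3,0,0,0,0,0,1],[0,0,0,0,0,0,1],[0,0,0,0,0,0,1]]]'; python3 - <<'E'
from h import *
err()
s=manip.get_image("scene");cv2.imwrite('pics/s5a.png',s);s=cv2.resize(s[80:200,270:410],None,fx=5,fy=5,interpolation=2)
wi=manip.get_image("wrist");cv2.imwrite('pics/w5.png',wi);cv2.imwrite('pics/s5.png',s)
E
```

```text
time: 12.32
tool_pos: [0.3664, 0.0315, 0.4069]
tcp_rot: [0.004, 0.724, 0.69, -0.005]
ft_force: [0.7, -0.4, 0.1]
grip_width: -0.002
rot frac [ 0.006 -0.007 -0.997] pos [0.3664 0.0315 0.4069] F [ 0.74 -0.41  0.14] 12.325
```

View pics/s5.png

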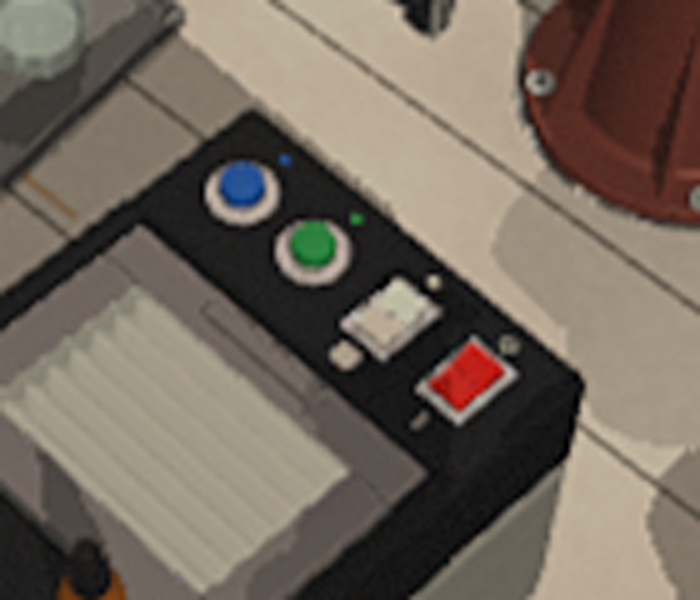

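View pics/s5a.png

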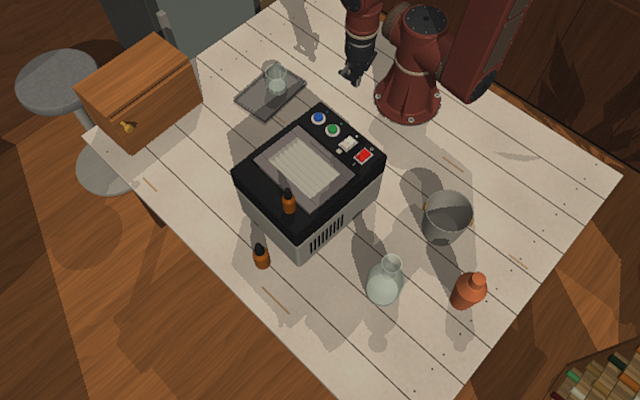

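View pics/w5.png

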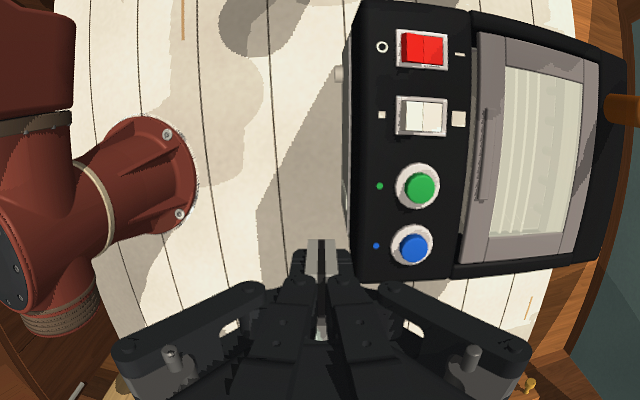

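The hand is clear. Green (scene crop 313,245) is back up at the same height as blue (242,185), both rockers lie far side down, the lid is shut, and the other things stand where they did.

```bash
python3 -c "
from plant import manip
print(manip.hand_in())"
```

```text
the job is handed in; nothing more can be done
None
```

I started the large-cube batch with closed fingertips, in the order you asked, and handed the job in about 12.3 s into the 42 s limit. No verdict came back.

- **Red power rocker:** I pushed the far end down to z = 0.285, which is the "on" height. The far half stayed flat after I lifted off.
- **White size rocker:** I pushed the far end down to z = 0.285, the "large cubes" height, where it bottomed at 13 N. It also stayed flat.
- **Green start button:** I pressed it to z = 0.288, its full 6 mm, where it bottomed at 13 N. It came back up when I let go.

**Final pictures:** Both rockers are far side down, the green button is up level with the blue one, and the lid is shut. Everything standing around looks unmoved. The hand is clear of the machine, and the wrist reads under 1 N.

**What went wrong on the way:** Joint 6 ran into its range limit on the approach, which left the hand about 59 mm short and slightly tilted. Nothing was touched. I turned the tool 90° to free the joint before the first press. I did not run a separate check that the joint range was never exceeded; it read 3.141 at the limit of 3.14.

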